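# Put away the measured tins and show the next one to the base-code reader

### The job

Put the two specimen tins standing loose on the bench away in the crate, each upright in a free cell of its own, set down rather than dropped; then take the one tall tin out of the crate and hold it up in the air for the base-code reader, lid uppermost, with its underside facing the sloping window squarely, over the window's middle and about 60 mm from the glass. Finish while still holding it there, touching nothing else with it, and leave the other tins and everything else on the bench where they are.

Things in the scene. Friction and masses are not known exactly. Their poses are not given: they have to be found in the camera images.
- crate: low grey open crate fixed to the bench, 151 (its x) by 224 (its y) by 45 mm high, walls, dividers and floor 5 mm thick, 2 by 3 cells of 68 mm square, open at the top; origin at the centre of its underside on the bench, z up, so the cell centres lie at x = +-36.5 mm and y = -73, 0, +73 mm in its frame and the cell floor at z = 5 mm
- tin_a: closed plain aluminium specimen tin with a flush white screw lid (18 mm), a straight upright cylinder 44 mm across and 80 mm high, about 0.14 kg; origin at the centre of its underside, z along its axis towards the lid. Stands on the open bench, already measured, to be put away
- tin_b: closed plain aluminium specimen tin with a flush white screw lid (18 mm), a straight upright cylinder 44 mm across and 80 mm high, about 0.14 kg; origin at the centre of its underside, z along its axis towards the lid. The second one that stands on the open bench to be put away
- tall_tin: the next specimen: the one tall slim tin, same materials, 40 mm across and 115 mm high, about 0.16 kg, standing in one of the crate's cells (within 4 mm of its centre); origin at the centre of its underside, z along its axis towards the lid
- kept_tin_1: closed plain aluminium specimen tin with a flush white screw lid (18 mm), a straight upright cylinder 44 mm across and 80 mm high, about 0.14 kg; origin at the centre of its underside, z along its axis towards the lid. Stands in another of the crate's cells and stays there
- kept_tin_2: closed plain aluminium specimen tin with a flush white screw lid (18 mm), a straight upright cylinder 44 mm across and 80 mm high, about 0.14 kg; origin at the centre of its underside, z along its axis towards the lid. Stands in another of the crate's cells and stays there
- kept_tin_3: closed plain aluminium specimen tin with a flush white screw lid (18 mm), a straight upright cylinder 44 mm across and 80 mm high, about 0.14 kg; origin at the centre of its underside, z along its axis towards the lid. Stands in another of the crate's cells and stays there
- pad_1: flat grey felt disc, 60 mm across and 1 mm thick, lining the floor of one of the crate's two free cells (a tin stands on the cell floor as if it were not there); origin at its centre, within 4 mm of the cell's centre
- pad_2: the same in the other free cell
- reader: blue and grey base-code reader fixed to the bench, footprint 130 by 110 mm, top edge about 115 mm high; origin at the centre of its underside, its front (-x) roughly towards the robot, its head slopes down to the front
- window: the reader's square dark sloping window, 80 by 80 mm, with a white ring 68 mm across (6 mm wide) in its middle; origin at the centre of the glass surface, 85 mm above the bench; its z axis points square out of the glass, up and towards the reader's front, 0.6 rad (34 degrees) from vertical; its y axis is level
- mouse: bystander: black computer mouse, 100 by 58 by 32 mm, on a round white mat, to be left alone
- clamp: bystander: small steel specimen clamp, 50 by 36 by 30 mm, to be left alone
- screwdriver: bystander: grey-handled screwdriver lying flat, to be left alone
Mind the look-alikes: they are no part of the job. Leave any blue or purple look-alike of the tin_a alone. Leave any red look-alike of the tall_tin alone.

How it is judged:
On the way, in this order (a step that is already met when the one before it is completed fails the run):
1. both loose tins stand upright in the crate, let go (x of tin_a in the frame of crate between -0.072 and 0.072 m and y of tin_a in the frame of crate between -0.108 and 0.108 m and z of each of tin_a, tin_b in the frame of crate below 0.01 m and angle between each of tin_a, tin_b's own z axis and vertical below 0.15 rad and contact force between each of tin_a, tin_b and the fingers below 0.1 N and linear speed of each of tin_a, tin_b below 0.03 m/s and x of tin_b in the frame of crate between -0.072 and 0.072 m and y of tin_b in the frame of crate between -0.108 and 0.108 m), for 0.2 s.
2. the tall tin is held still, square before the reader's window (x of tall_tin in the frame of window between -0.015 and 0.015 m and y of tall_tin in the frame of window between -0.015 and 0.015 m and z of tall_tin in the frame of window between 0.04 and 0.08 m and angle between the z axis of tall_tin and the z axis of window, either way round below 0.17 rad and angle between tall_tin's own z axis and vertical below 1 rad and height (world z) of tall_tin above 0.09 m and linear speed of tall_tin below 0.03 m/s and angular speed of tall_tin below 0.3 rad/s and contact force between tall_tin and the fingers above 1 N and contact force between tall_tin and reader below 0.2 N and contact force between tall_tin and crate below 0.2 N), for 0.2 s.
At the end, for the whole second after the job is handed in: Tall tin held still in the fingers, clear of all else, lid up: underside centre 40 to 80 mm from the glass, within 15 mm of the window's axis each way, square within 0.17 rad. Both loose tins let go, upright (0.15 rad) on cell floors; the three kept tins stand in their cells (all of step 1 and all of step 2 and angle between each of kept_tin_1, kept_tin_2, kept_tin_3's own z axis and vertical below 0.3 rad and distance of each of kept_tin_1, kept_tin_2, kept_tin_3 from where it was at the start of the episode below 0.04 m); the arm keeps its last pose, push and grip.
It fails at once if a loose tin is dropped (moves faster than 0.7 m/s outside the fingers) ((linear speed of tin_a above 0.7 m/s and contact force between tin_a and the fingers below 0.05 N) or (linear speed of tin_b above 0.7 m/s and contact force between tin_b and the fingers below 0.05 N)).
It fails at once if a tin that stays in the crate is tipped or taken out of its cell (not (angle between kept_tin_1's own z axis and vertical below 0.3 rad) or not (angle between kept_tin_2's own z axis and vertical below 0.3 rad) or not (angle between kept_tin_3's own z axis and vertical below 0.3 rad) or not (distance of kept_tin_1 from where it was at the start of the episode below 0.04 m) or not (distance of kept_tin_2 from where it was at the start of the episode below 0.04 m) or not (distance of kept_tin_3 from where it was at the start of the episode below 0.04 m)).
It fails at once if mouse, clamp or screwdriver is shoved by more than 30 mm (distance of any of mouse, clamp, screwdriver from where it was at the start of the episode above 0.03 m).
It also fails if it takes over 67 s, if anything falls off the work surface, if the arm or the gripper's body presses on something with over 40 N, if the wrist force passes 120 N, or if a joint passes its speed limit or range.

### The arm

A 6-joint arm with a two-finger parallel gripper is mounted at the origin on the work surface. World frame = base frame: x ahead of the robot, y to its left, z up, the work surface at z = 0. Lengths are in m, angles in rad, forces in N, time in s.
With the tool pointing down it reaches from about 0.325 to 0.925 m from the base axis. Payload 3.1 kg.
Tool frame: the origin (TCP) lies between the finger pads; the fingertips stand 14 mm ahead of it and the grasp point (between the pads) lies 5 mm behind it; z points along the fingers, y is the direction in which the jaws open and shut (so a half turn about z gives the same grasp; the last joint's range is limited). The gripper opens to 85 mm and grips with 20 to 120 N. Pads are 22 mm wide; open, the fingers measure 114 mm over their backs; the gripper's body (76 mm by 85 mm) begins 54 mm behind the grasp point. The pads swing forward as they close: fully open they stand 13 mm farther back than shut.
Start: joints at [-1.422, 0.217, 1.613, -0, 1.311, -0.112], TCP at [0.161, -0.604, 0.245] pointing down, gripper open.
Joint ranges: [-2.75, 2.75], [-0.78, 2.1], [0.31, 2.55], [-1.13, 4.27], [0.13, 2.63], [-2.58, 2.58]. Speed limits (rad/s): [2.79, 2.79, 3.14, 3.14, 3.14, 3.14].

### API

Orientations are given as [roll, pitch, yaw] about the fixed x, y, z axes, in that order (R = Rz(yaw) Ry(pitch) Rx(roll)).
In Python, from plant import arm, claw, sensors, viewer gives the robot as it stands. The module is installed in compiled form; this text tells all that it offers. Calls block until the motion is done:
- arm.move_to(position, orientation): joint-space move of the TCP to a pose.
- arm.line_to(position, speed=0.15, frame=None): straight line of the TCP; frame=None keeps the orientation; speed is the mean speed in m/s.
- arm.move_joints(angles): joint-space move.
- claw.grip(opening, strength=None): finger opening in m; strength is the grip in N (None keeps the last); returns when the fingers have stopped.
- arm.hold(seconds).
- arm.inverse_kinematics(position, orientation): joint angles nearest the present ones, or None.
- sensors.observe(): the state.
- viewer.get_image(name): name is "scene" or "top"; returns a dict with "color" (420x560x3 uint8, red, green, blue), "fx", "fy", "cx", "cy" (pixels), "rvec" (rotation vector, rad) and "tvec" (3), from world to camera coordinates, as OpenCV has them. Camera axes: x right, y down, z forward; pixel columns grow to the right and rows downward; lengths in m; the calibration is good to about 2 mm. A picture is of the moment at which its call begins. There is no depth.
A pose or a line that the arm cannot do raises arm.MotionError and nothing moves.
- arm.finish_job(): hands the job in, once; it reports no verdict.
The state is a dict: "clock": time; "qpos": joint angles; "qd": joint speeds; "tau": joint torques, N m; "eef_pos": TCP position; "ee_rot": TCP orientation; "wrist_force": force on the tool from outside, world axes, zero at the start; "moment": the same for the moment, N m; "gripper_width": finger opening in m.
Only numpy, scipy, OpenCV 4.12 (cv2) and the standard library are available. Lean on these libraries where they do the work, as an engineer would, in place of code of your own. Each camera call takes 0.05 s, during which the arm holds its last target.

## Working session

There is one attempt and no reset: what is moved stays moved. The work goes in short steps, each a Python script; the robot and the scene stay as the last script left them, time stands still between calls to the robot, and variables do not carry over. Pictures are saved under pics/ and viewed, and the job is handed in when it is done.

```bash
mkdir -p pics; python3 - <<'E'
from plant import arm, claw, sensors, viewer
import cv2,pickle
d={}
for n in("scene","top"):
    im=viewer.get_image(n); d[n]=im; cv2.imwrite(f"pics/{n}0.png",im["color"][:,:,::-1]); print(n,{k:im[k] for k in im if k!="color"})
pickle.dump(d,open("im0.pkl","wb"))
s=sensors.observe();print(s)
E
```

```text
scene {'fx': 380.472338328435, 'fy': 380.472338328435, 'cx': 284.52158239698275, 'cy': 207.93289000817222, 'rvec': array([ 0.78543503,  2.66294328, -1.02400124]), 'tvec': array([ 0.47570064, -0.22402318,  1.13980197])}
top {'fx': 504.01979260992556, 'fy': 504.01979260992556, 'cx': 272.1344991449684, 'cy': 207.01735927957623, 'rvec': array([ 2.12357335, -2.15524022,  0.19687161]), 'tvec': array([0.02157599, 0.57410878, 1.3644887 ])}
{'clock': 0.1, 'qpos': array([-1.42220641e+00,  2.17683004e-01,  1.61475707e+00, -3.67017725e-06,
        1.31133304e+00, -1.12169679e-01]), 'qd': array([ 0.0016883 , -0.00061359, -0.00404774, -0.00056724,  0.00113939,
        0.00020512]), 'tau': array([-5.40127930e-04, -3.98073113e+01, -3.04970527e+01, -1.38485043e-04,
        4.16994793e-03,  7.53060164e-06]), 'eef_pos': array([ 0.1610682 , -0.60316223,  0.24410485]), 'ee_rot': array([-3.13942550e+00, -2.40545840e-04,  2.60760285e-01]), 'wrist_force': array([-0.66763968,  0.49938483,  0.04009586]), 'moment': array([-0.00381622, -0.01505509, -0.01549826]), 'gripper_width': 0.0852594576234466}
```

View pics/scene0.png

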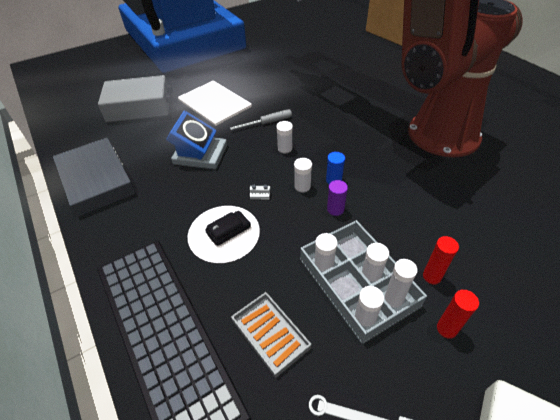

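View pics/top0.png

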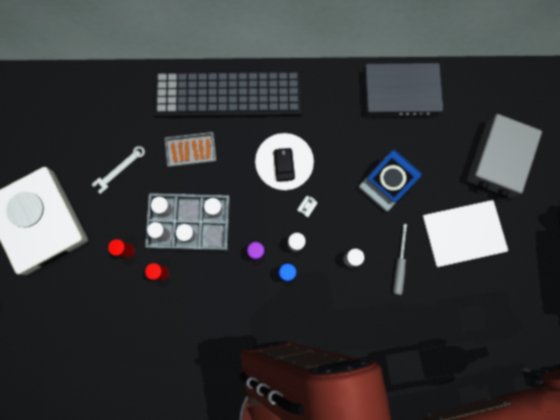

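The scene picture shows loose white tins at (285,137) and (303,175). The crate is near (362,278), and the tall tin in it is probably at (403,285). The top view shows free cells near (188,208) and (213,235). Next I'll measure lids in the enlarged top picture.

```bash
cat > h.py <<'E'
import numpy as np,cv2,pickle
def cam(im):
    K=np.array([[im["fx"],0,im["cx"]],[0,im["fy"],im["cy"]],[0,0,1]]);R=cv2.Rodrigues(np.array(im["rvec"]))[0];return K,R,np.array(im["tvec"])
def back(im,uv,z):
    K,R,t=cam(im);c=-R.T@t;d=R.T@np.linalg.solve(K,[uv[0],uv[1],1]);return c+d*(z-c[2])/d[2]
def proj(im,P):
    return cv2.projectPoints(np.array(P,float).reshape(-1,3),np.array(im["rvec"],float),np.array(im["tvec"],float),cam(im)[0],None)[0].reshape(-1,2)
E
python3 - <<'E'
from h import *
d=pickle.load(open("im0.pkl","rb"))
t=d["top"]; s=d["scene"]
g=t["color"]
m=(g.min(2)>150).astype(np.uint8)
n,l,st,ce=cv2.connectedComponentsWithStats(m)
for i in range(1,n):
    if 80<st[i][4]<800:
        p=back(t,ce[i],.08); print(ce[i].round(1),st[i],p.round(4),"scene top/base",proj(s,[[*p[:2],.08]]).round(0), np.hypot(*p[:2]).round(3))
cv2.imwrite("pics/t_crate.png",cv2.resize(g[180:290,90:250,::-1],None,fx=5,fy=5,interpolation=cv2.INTER_CUBIC))
cv2.imwrite("pics/t_read.png",cv2.resize(g[130:290,340:470,::-1],None,fx=3.7,fy=3.7,interpolation=cv2.INTER_CUBIC))
c=s["color"]
cv2.imwrite("pics/s_crate.png",cv2.resize(c[210:350,290:450,::-1],None,fx=4,fy=4,interpolation=cv2.INTER_CUBIC))
cv2.imwrite("pics/s_read.png",cv2.resize(c[100:210,140:320,::-1],None,fx=4,fy=4,interpolation=cv2.INTER_CUBIC))
E
```

```text
[116.9 170.2] [ 93 148  51  45 345] [0.6781 0.441  0.08  ] scene top/base [[373. 385.]] 0.809
[393.1 177.4] [381 166  25  24 187] [ 0.6478 -0.3238  0.08  ] scene top/base [[195. 130.]] 0.724
[375.2 196.1] [362 185  28  24 119] [ 0.5957 -0.2713  0.08  ] scene top/base [[220. 133.]] 0.655
[159.  204.5] [151 197  17  16 226] [0.5802 0.3228 0.08  ] scene top/base [[371. 297.]] 0.664
[307.1 205.7] [298 197  19  19 200] [ 0.5713 -0.0825  0.08  ] scene top/base [[263. 170.]] 0.577
[212.3 205.8] [204 198  18  17 234] [0.5745 0.1772 0.08  ] scene top/base [[326. 242.]] 0.601
[154.8 229.5] [147 222  16  16 205] [0.5115 0.3328 0.08  ] scene top/base [[402. 283.]] 0.61
[184.  231.9] [176 224  17  17 237] [0.5039 0.2536 0.08  ] scene top/base [[377. 252.]] 0.564
[296.5 240.8] [289 233  16  17 219] [ 0.4751 -0.0509  0.08  ] scene top/base [[303. 162.]] 0.478
[355.3 256.8] [347 249  17  17 222] [ 0.4295 -0.2088  0.08  ] scene top/base [[284. 124.]] 0.478
```

View pics/t_crate.png

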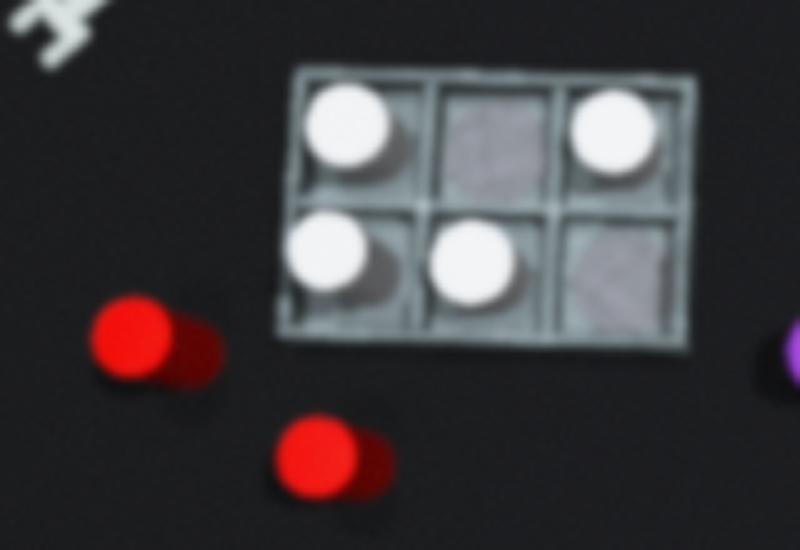

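View pics/s_crate.png

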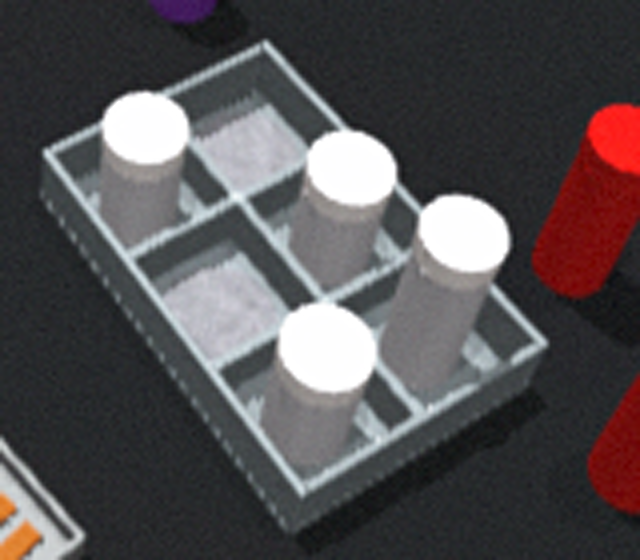

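View pics/t_read.png

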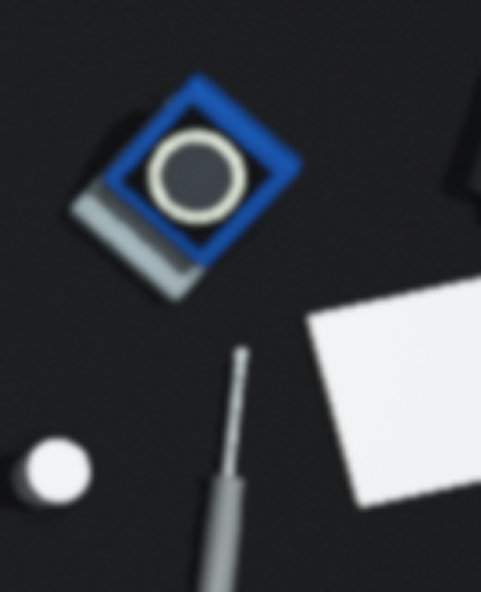

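View pics/s_read.png

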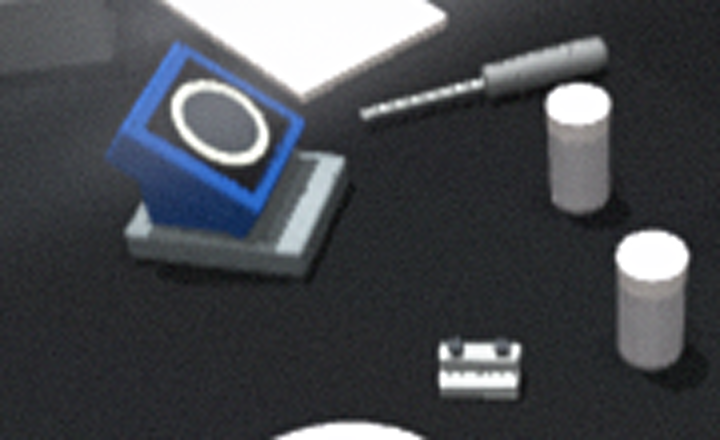

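The crate views show the tall tin in the cell at lower left of the top picture (154.8,229.5), next to the red look-alikes. The felt pads in the two free cells are at roughly (188,210) and (213,236). The reader's ring is near (393,177) in the top view, and its front faces lower-left. Next I'll fit the crate and window poses.

```bash
cat > fit.py <<'E'
from h import *
from scipy.optimize import least_squares
d=pickle.load(open("im0.pkl","rb"));t=d["top"];s=d["scene"]
cen=lambda p,o,k:(np.array(p,float)+.5)/k-.5+np.array(o)
ct=cen([(297,68),(696,76),(688,350),(277,337)],(90,180),5)
cs=cen([(265,42),(45,152),(300,490),(547,345)],(290,210),4)
# crate x roughly world x, y roughly world y: top TL=(+x,+y),TR=(+x,-y),BR=(-x,-y),BL=(-x,+y)
def Rz(a):c,q=np.cos(a),np.sin(a);return np.array([[c,-q,0],[q,c,0],[0,0,1]])
X,Y=.0755,.112
M=np.array([(X,Y,.045),(X,-Y,.045),(-X,-Y,.045),(-X,Y,.045)])
ms=M[[2,1,0,3]]
f=lambda p:np.r_[(proj(t,M@Rz(p[2]).T+[p[0],p[1],0])-ct).ravel(),(proj(s,ms@Rz(p[2]).T+[p[0],p[1],0])-cs).ravel()]
r=least_squares(f,[.54,.25,0]);C=r.x;print("crate",C.round(4),r.fun.round(1))
ft=least_squares(lambda p:f(p)[:8],[.54,.25,0]);print("top only",ft.x.round(4)); 
fs=least_squares(lambda p:f(p)[8:],[.54,.25,0]);print("scene only",fs.x.round(4))
for i,a in enumerate((.0365,-.0365)):
    for b in(.073,0,-.073):
        w=Rz(C[2])@[a,b,0]+[C[0],C[1],0];print((a,b),w[:2].round(4))
# window ring
def ringc(im,box):
    c=im["color"][box[1]:box[3],box[0]:box[2]].astype(int)
    m=((c.min(2)>110)).astype(np.uint8)
    n,l,st,ce=cv2.connectedComponentsWithStats(m)
    for i in range(1,n):
        if st[i][4]>60: print("comp",st[i],ce[i]+box[:2])
    return m
ringc(t,(380,163,408,193));ringc(s,(178,116,212,146))
# tins in scene: lids
def lid(im,th=200):
    m=(im["color"].min(2)>th).astype(np.uint8);n,l,st,ce=cv2.connectedComponentsWithStats(m)
    return [(ce[i],st[i]) for i in range(1,n) if 80<st[i][4]<600]
for c_,st in lid(s): print("slid",c_.round(1),st, back(s,c_,.08)[:3].round(4))
print("tall top",back(t,(154.8,229.5),.115),back(s,(0,0),.115)*0)
hsv=[]
for n,im,box in(("t",t,(355,140,430,220)),("s",s,(160,100,220,170))):
    c=im["color"][box[1]:box[3],box[0]:box[2]].astype(int)
    m=((c[:,:,2]-c[:,:,0]>40)&(c[:,:,2]>80)).astype(np.uint8)
    cs_,h=cv2.findContours(m,cv2.RETR_CCOMP,cv2.CHAIN_APPROX_NONE)
    for k,cc in enumerate(cs_):
        if len(cc)>20: print(n,"hole" if h[0][k][3]>=0 else "outer",len(cc),(cv2.boxPoints(cv2.minAreaRect(cc))+box[:2]).round(1).tolist(), (cv2.approxPolyDP(cc,3,True)[:,0]+box[:2]).tolist())
E
python3 fit.py
```

```text
crate [ 0.5403  0.2517 -0.0428] [-0.5 -0.5 -0.7  0.2 -1.4 -1.  -0.2 -0.7  0.5 -1.6 -1.1 -1.5  0.1  0.7
  0.7 -1.3]
top only [ 0.5388  0.2498 -0.0398]
scene only [ 0.5414  0.2528 -0.0441]
(0.0365, 0.073) [0.5799 0.3231]
(0.0365, 0) [0.5768 0.2501]
(0.0365, -0.073) [0.5736 0.1772]
(-0.0365, 0.073) [0.5069 0.3262]
(-0.0365, 0) [0.5038 0.2532]
(-0.0365, -0.073) [0.5007 0.1803]
comp [  0   2  26  25 274] [392.71532847 177.13868613]
comp [  4   4  25  21 308] [194.02597403 129.24350649]
slid [ 17.8 138. ] [  9 121  22  32 340] [ 1.0631 -0.5608  0.08  ]
slid [193.9 130.7] [183 120  24  21 122] [ 0.6503 -0.3227  0.08  ]
slid [284.  125.7] [277 121  15  10 127] [ 0.4338 -0.2042  0.08  ]
slid [302.6 163.6] [294 158  18  12 172] [ 0.4791 -0.0469  0.08  ]
slid [325.9 241.7] [315 233  22  18 300] [0.5743 0.1776 0.08  ]
slid [377.4 251.6] [366 242  23  20 324] [0.503  0.2537 0.08  ]
slid [405.5 268. ] [395 259  22  19 330] [0.4837 0.3124 0.08  ]
slid [371.4 296.4] [359 284  26  24 434] [0.5791 0.323  0.08  ]
slid [222.7 394. ] [216 386  14  17 138] [0.8828 0.3258 0.08  ]
slid [209.8 402.3] [203 394  15  18 147] [0.9047 0.3257 0.08  ]
slid [196.6 410.9] [190 403  14  17 152] [0.9267 0.3259 0.08  ]
slid [230.8 410.5] [224 402  15  18 155] [0.8828 0.3534 0.08  ]
slid [217.4 416. ] [211 411  14   9  84] [0.9032 0.3491 0.08  ]
tall top [0.50701572 0.32504144 0.115     ] [ 0. -0.  0.]
t outer 114 [[366.0, 177.9], [393.2, 147.6], [422.6, 174.1], [395.4, 204.3]] [[392, 150], [367, 178], [395, 202], [421, 173]]
t hole 85 [[371.8, 178.4], [392.0, 156.3], [413.7, 176.2], [393.5, 198.3]] [[391, 158], [413, 176], [395, 196], [373, 179]]
s outer 130 [[161.2, 144.6], [183.3, 109.0], [218.2, 130.6], [196.2, 166.3]] [[184, 110], [167, 139], [175, 145], [178, 155], [200, 159], [215, 129]]
s hole 88 [[174.8, 131.7], [186.2, 112.7], [214.4, 129.6], [203.0, 148.6]] [[187, 114], [212, 130], [203, 148], [176, 132]]
```

```bash
cat > fit2.py <<'E'
from h import *
from scipy.optimize import least_squares
d=pickle.load(open("im0.pkl","rb"));t=d["top"];s=d["scene"]
th=np.array([(391,158),(413,176),(394.5,196.5),(373,178.5)]);sh=np.array([(187,114),(213,130),(203,148),(176,132)])
def Rw(yaw): # window frame: z up&front ; front = Rz(yaw)@(-1,0,0)
    f=-np.array([np.cos(yaw),np.sin(yaw),0]);z=np.cos(.6)*np.array([0,0,1])+np.sin(.6)*f
    y=np.cross(z,-f);y=np.cross([0,0,1.],-f);x=np.cross(y,z);return np.c_[x,y,z]
h=.04
if __name__=="__main__":
    print(back(t,(392.8,177.2),.085),back(s,(194,129.5),.085), "tall", back(s,(404.5,269),.115))
    # top order: up(+x world), right(-y), down(-x), left(+y)
    for y0 in (-.75,-.65,):
        M=np.array([(h,h,0),(h,-h,0),(-h,-h,0),(-h,h,0)])
        A=np.array([(-h,-h,0)]);
        best=None
        for k in range(4):
            for k2 in range(4):
                f=lambda p:np.r_[(proj(t,np.roll(M,k,0)@Rw(p[2]).T+[p[0],p[1],.085])-th).ravel(),(proj(s,np.roll(M,k2,0)@Rw(p[2]).T+[p[0],p[1],.085])-sh).ravel()]
                r=least_squares(f,[.645,-.323,y0])
                if abs(r.x[2]-y0)<.5 and (best is None or r.cost<best[0]):best=(r.cost,k,k2,r.x,r.fun.round(1),f)
        print(best[:5])
        p=best[3]
    for n,im in(("t",t),("s",s)):
        c=im["color"][:,:,::-1].copy();c=cv2.resize(c,None,fx=5,fy=5,interpolation=cv2.INTER_CUBIC)
        R=Rw(p[2]);a=np.linspace(0,6.3,80)
        for L in (M[[0,1,2,3,0]],*[np.c_[r_*np.cos(a),r_*np.sin(a),0*a] for r_ in(.028,.034)],np.array([(0,0,0),(0,0,.06)])):
            q=proj(im,L@R.T+[p[0],p[1],.085]);cv2.polylines(c,[((q+.5)*5).astype(np.int32)],False,(0,0,255),1)
        u=proj(im,[[p[0],p[1],.085]])[0]*5;x,y=int(u[0]),int(u[1])
        cv2.imwrite(f"pics/w_{n}.png",c[max(0,y-250):y+250,x-300:x+300])
E
python3 fit2.py
```

```text
[ 0.64727382 -0.32157535  0.085     ] [ 0.64977185 -0.32065597  0.085     ] tall [0.50911912 0.32527899 0.115     ]
(np.float64(6.587509211149652), 0, 3, array([ 0.64776722, -0.31922972, -0.74662353]), array([-0.6, -1.1, -0. , -0. , -1.1,  0.3, -1.5, -0.4, -0.3, -1.1, -0.7,
       -1.4,  0.3, -1.5,  0.1, -1.5]))
(np.float64(6.587509211149694), 0, 3, array([ 0.64776722, -0.31922972, -0.74662352]), array([-0.6, -1.1, -0. , -0. , -1.1,  0.3, -1.5, -0.4, -0.3, -1.1, -0.7,
       -1.4,  0.3, -1.5,  0.1, -1.5]))
```

View pics/w_t.png

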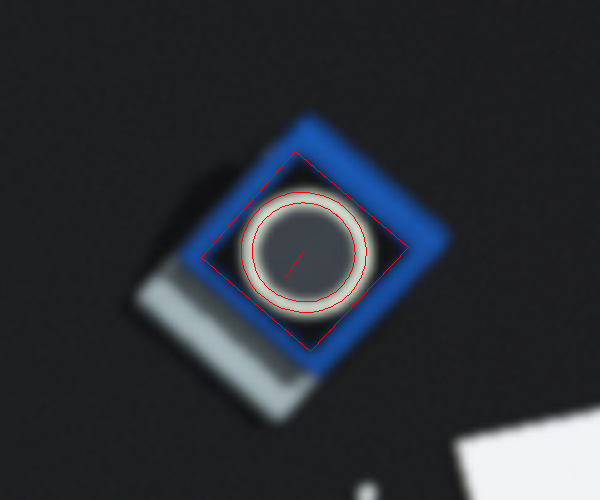

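View pics/w_s.png

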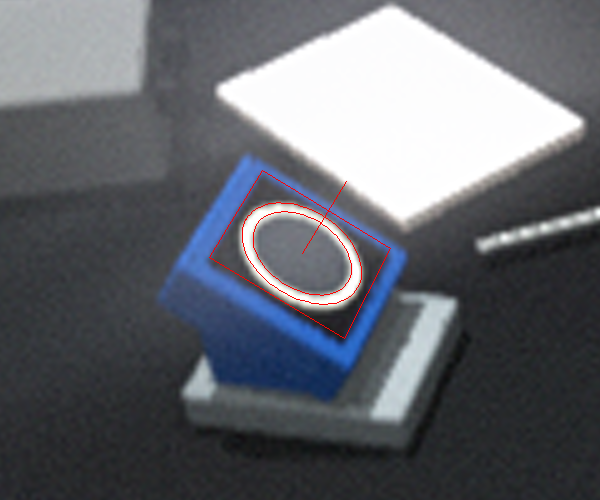

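The overlay agrees with the window to about 2 mm, with the centre near (0.648,-0.321,0.085). Both cameras agree on the tins. Before moving I'll check reach for every pose.

```bash
cat > plan.py <<'E'
from fit2 import Rw
import numpy as np
from scipy.spatial.transform import Rotation as Ro
W=np.array([.648,-.3212,.085]);RW=Rw(-.747)
A=np.array([.5768,.2501]);B=np.array([.5007,.1803]);T=np.array([.508,.325])
L1=np.array([.4757,-.0500]);L2=np.array([.4300,-.2075])
GY=2.31
def final(phi,dist,g): # tool z = -window z ; g = TCP height on tin
    z=-RW[:,2];a=Ro.from_rotvec(RW[:,2]*phi).as_matrix()
    x=a@RW[:,0];y=np.cross(z,x)
    return W+RW[:,2]*(dist+g), Ro.from_matrix(np.c_[x,y,z]).as_euler("xyz")
E
python3 - <<'E'
from plan import *
from plant import arm,sensors
print(RW.round(3))
for n,p,y in(("L1",L1,0),("L1",L1,np.pi),("L2",L2,0),("L2",L2,np.pi),("B",B,GY),("A",A,GY),("A",A,.742),("T",T,GY),("T",T,.742)):
    for z in(.07,.22):
        q=arm.inverse_kinematics([*p,z],[np.pi,0,y]);print(n,y,z,None if q is None else np.round(q,2))
for ph in np.arange(0,6.28,np.pi/8):
    p,o=final(ph,.06,.075);q=arm.inverse_kinematics(p,o);p2,o=final(ph,.14,.075);q2=arm.inverse_kinematics(p2,o);print(round(ph,2),p.round(3),None if q is None else np.round(q,2),None if q2 is None else np.round(q2,2))
E
```

```text
[[ 0.606  0.679 -0.414]
 [-0.561  0.734  0.384]
 [ 0.565 -0.     0.825]]
L1 0 0.07 [-0.25  0.14  2.07 -0.    0.93  1.32]
L1 0 0.22 [-0.25 -0.08  1.98 -0.    1.24  1.32]
L1 3.141592653589793 0.07 [-0.25  0.14  2.07  0.    0.93 -1.82]
L1 3.141592653589793 0.22 [-0.25 -0.08  1.98  0.    1.24 -1.82]
L2 0 0.07 [-0.6   0.14  2.08 -0.    0.93  0.97]
L2 0 0.22 [-0.6  -0.08  1.98 -0.    1.24  0.97]
L2 3.141592653589793 0.07 [-0.6   0.14  2.08  0.    0.93 -2.17]
L2 3.141592653589793 0.22 [-0.6  -0.08  1.98  0.    1.24 -2.17]
B 2.31 0.07 [ 0.21  0.24  1.95  0.    0.95 -0.53]
B 2.31 0.22 [ 0.21  0.04  1.86  0.    1.24 -0.53]
A 2.31 0.07 [ 0.3   0.42  1.71  0.    1.01 -0.44]
A 2.31 0.22 [ 0.3   0.25  1.63  0.    1.27 -0.44]
A 0.742 0.07 [ 0.3   0.42  1.71 -0.    1.01  1.13]
A 0.742 0.22 [ 0.3   0.25  1.63 -0.    1.27  1.13]
T 2.31 0.07 [ 0.45  0.37  1.78 -0.    0.99 -0.29]
T 2.31 0.22 [ 0.45  0.19  1.69  0.    1.26 -0.29]
T 0.742 0.07 [ 0.45  0.37  1.78 -0.    0.99  1.28]
T 0.742 0.22 [ 0.45  0.19  1.69 -0.    1.26  1.28]
0.0 [ 0.592 -0.269  0.196] [-0.46  0.06  1.99 -0.32  0.53  2.08] [-0.44 -0.
[... 688 characters left out ...]
0.06  1.99 -0.32  0.53 -0.67] [-0.44 -0.12  2.03 -0.28  0.67 -0.7 ]
3.14 [ 0.592 -0.269  0.196] [-0.46  0.06  1.99 -0.32  0.53 -1.06] [-0.44 -0.12  2.03 -0.28  0.67 -1.09]
3.53 [ 0.592 -0.269  0.196] [-0.46  0.06  1.99 -0.32  0.53 -1.45] [-0.44 -0.12  2.03 -0.28  0.67 -1.48]
3.93 [ 0.592 -0.269  0.196] [-0.46  0.06  1.99 -0.32  0.53 -1.85] [-0.44 -0.12  2.03 -0.28  0.67 -1.88]
4.32 [ 0.592 -0.269  0.196] [-0.46  0.06  1.99 -0.32  0.53 -2.24] [-0.44 -0.12  2.03 -0.28  0.67 -2.27]
4.71 [ 0.592 -0.269  0.196] None None
5.11 [ 0.592 -0.269  0.196] None None
5.5 [ 0.592 -0.269  0.196] None None
5.89 [ 0.592 -0.269  0.196] [-0.46  0.06  1.99 -0.32  0.53  2.47] [-0.44 -0.12  2.03 -0.28  0.67  2.44]
```

```bash
cat > act.py <<'E'
from plan import *
from plant import arm,claw,sensors,viewer
import cv2
D=[np.pi,0,GY]
def st(n):
    s=sensors.observe();print(n,"t",round(s["clock"],2),"p",s["eef_pos"].round(4),"w",round(float(s["gripper_width"]),4),"F",s["wrist_force"].round(1));return s
def pic(n):
    for v in("top","scene"):
        im=viewer.get_image(v);cv2.imwrite(f"pics/{n}_{v}.png",im["color"][:,:,::-1])
G=.061
def pick(p,z=.22):
    arm.move_to([*p,z],D);st("above")
    arm.line_to([*p,G],.15);st("down")
    claw.grip(.03,50);st("gripped")
    arm.line_to([*p,z],.2);st("up")
def place(p,z=.22):
    arm.move_to([*p,z],D);st("above cell")
    arm.line_to([*p,.075],.2);arm.line_to([*p,G+.0055],.03);st("set")
E
python3 - <<'E'
from act import *
pick(L2);pic("p1")
E
```

```text
above t 1.85 p [ 0.4301 -0.2082  0.2203] w 0.0854 F [-0.  -0.6 -0.8]
down t 3.06 p [ 0.4308 -0.2081  0.0619] w 0.0855 F [ 0.8 -1.1  0.8]
gripped t 3.52 p [ 0.4305 -0.2079  0.0619] w 0.0426 F [-1.9 -0.2  5.4]
up t 4.47 p [ 0.4289 -0.2067  0.2182] w 0.0429 F [-0.2 -0.6 -1.4]
```

```bash
python3 - <<'E'
from act import *
place(A);pic("p2")
E
```

```text
above cell t 6.32 p [0.5771 0.2489 0.22  ] w 0.0429 F [-0.7 -0.5 -2. ]
set t 7.62 p [0.5772 0.2503 0.0669] w 0.0429 F [-0.5 -0.2 -1.7]
```

View pics/p2_scene.png

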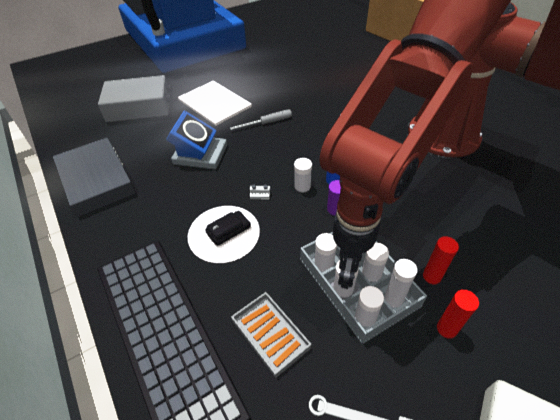

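The tin is in the free middle cell at (347,280), with the kept tins undisturbed. Its underside is on the floor or within a millimetre of it, so I'll release and fetch the second one.

```bash
python3 - <<'E'
from act import *
arm.line_to([*A,G+.0045],.03);st("lower")
claw.grip(.07);st("open")
arm.line_to([*A,.22],.25)
pick(L1)
pic("p3")
place(B);arm.line_to([*B,G+.0045],.03);st("lower")
claw.grip(.07);st("open")
arm.line_to([*B,.22],.25);arm.move_to([.45,0,.3],[np.pi,0,1.5])
pic("p4");st("end")
E
```

```text
lower t 7.97 p [0.5773 0.2502 0.0669] w 0.0427 F [-1.5 -1.3  6.4]
open t 8.36 p [0.5766 0.25   0.0652] w 0.0698 F [-0.3  0.4  0.4]
above t 10.33 p [ 0.476  -0.0494  0.2197] w 0.0702 F [-0.2  0.7  0.6]
down t 11.54 p [ 0.4767 -0.0501  0.0619] w 0.0702 F [-0.7 -0.8 -0.2]
gripped t 11.9 p [ 0.4767 -0.0503  0.0622] w 0.0428 F [-1.1 -0.6  6.4]
up t 12.84 p [ 0.4745 -0.0497  0.2183] w 0.043 F [-0.4  0.2 -1.8]
above cell t 13.87 p [0.5005 0.1795 0.2194] w 0.0426 F [ 0.6  1.1 -1.1]
set t 15.18 p [0.5016 0.1805 0.0672] w 0.0433 F [0.6 0.4 1. ]
lower t 15.43 p [0.5017 0.1805 0.0672] w 0.0427 F [-1.9 -0.9  7.2]
open t 15.81 p [0.5003 0.1802 0.0651] w 0.0699 F [-0.5 -0.7 -0.6]
end t 17.5 p [0.4496 0.0011 0.2983] w 0.07 F [-0.8 -0.2 -0.1]
```

View pics/p4_scene.png

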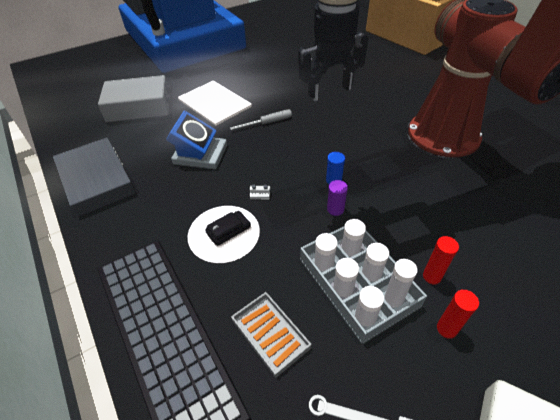

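View pics/p4_top.png

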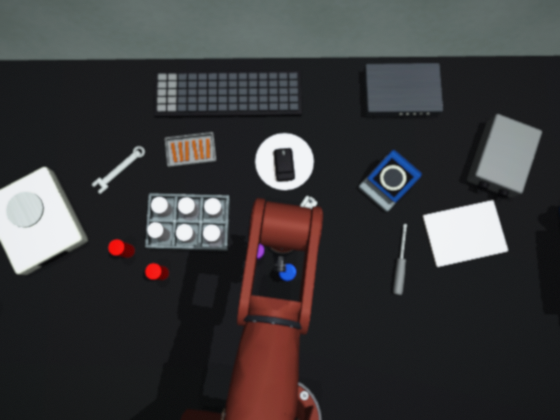

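All six cells are now filled with upright tins, and the bystanders are unmoved. Next is the tall tin.

```bash
python3 - <<'E'
from act import *
arm.move_to([*T,.25],D);st("above")
arm.line_to([*T,.075],.15);st("down")
claw.grip(.025,80);s=st("grip");g=s["eef_pos"][2]-.005
arm.line_to([*T,.27],.15);st("up");pic("p5")
np.save("g.npy",g)
for ph in(2.36,):
    p,o=final(ph,.16,g);arm.move_to(p,o);st("pre")
    print(g,"target",final(ph,.06,g)); pic("p6")
E
```

```text
above t 18.77 p [0.5083 0.3242 0.2502] w 0.0705 F [ 0.4 -0.2 -0.2]
down t 20.08 p [0.509  0.3255 0.0763] w 0.07 F [ 0.4 -1.  -0.1]
grip t 20.48 p [0.5087 0.3253 0.0763] w 0.0382 F [-0.7 -1.3  5.2]
up t 21.93 p [0.5073 0.3246 0.2684] w 0.0381 F [ 0.1  0.5 -2.3]
pre t 24.03 p [ 0.5527 -0.2318  0.2761] w 0.0386 F [-0.1 -0.7 -1.6]
0.07127045513118706 target (array([ 0.59361525, -0.27083927,  0.19334218]), array([2.69251879, 0.41236699, 1.51753519]))
```

View pics/p6_scene.png

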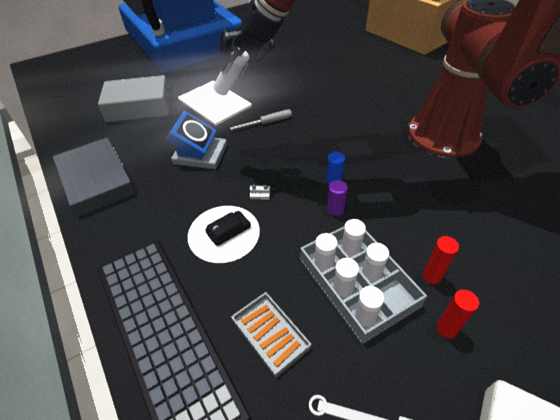

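View pics/p6_top.png

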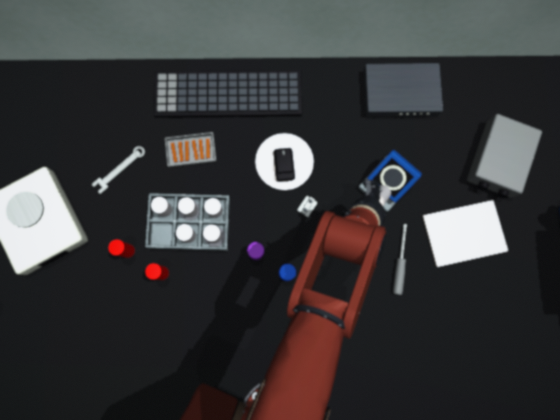

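The tall tin is held with its lid up and its underside at about (222,92) in the scene view. The five other tins stand in the crate. Now I'll approach along the window axis and check with an overlay of the expected cylinder.

```bash
python3 - <<'E'
from act import *
from h import proj
g=float(np.load("g.npy"));p,o=final(2.36,.06,g)
arm.line_to(p,.08);arm.hold(.5);s=st("fin")
R=Ro.from_euler("xyz",s["ee_rot"]).as_matrix();b=s["eef_pos"]+R[:,2]*g
print("base in window",(RW.T@(b-W)).round(4),"ang",np.arccos(-R[:,2]@RW[:,2]).round(4),np.abs(s["qd"]).max())
a=np.linspace(0,2*np.pi,60)
for v in("scene","top"):
    im=viewer.get_image(v);c=cv2.resize(im["color"][:,:,::-1],None,fx=5,fy=5,interpolation=cv2.INTER_CUBIC)
    for h in(0,.115):
        q=proj(im,np.c_[.02*np.cos(a),.02*np.sin(a),0*a-h]@R.T+b);cv2.polylines(c,[((q+.5)*5).astype(np.int32)],True,(0,0,255),1)
    u=proj(im,[W+.04*RW[:,2]])[0]*5;x,y=int(u[0]),int(u[1]);cv2.imwrite(f"pics/f_{v}.png",c[max(0,y-300):y+250,x-300:x+300])
E
```

```text
fin t 26.03 p [ 0.5936 -0.2708  0.1934] w 0.0386 F [-0.1 -0.1 -1.9]
base in window [ 0.     -0.      0.0601] ang 0.0001 0.001886149971340969
```

View pics/f_scene.png

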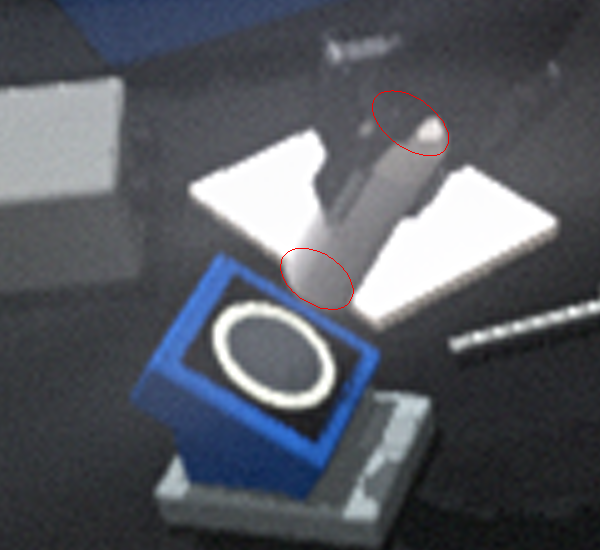

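View pics/f_top.png

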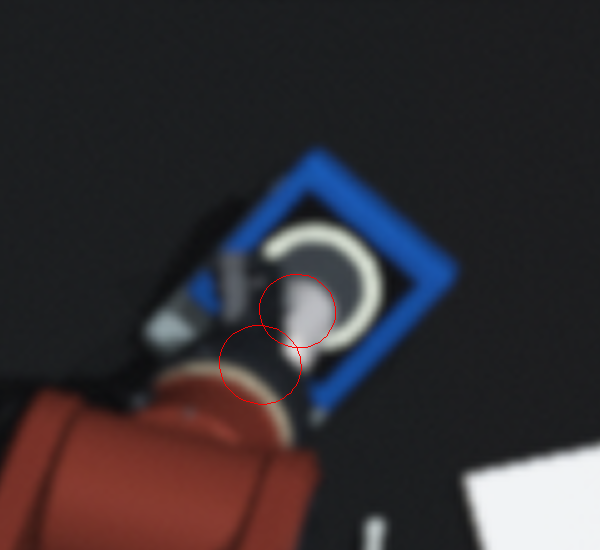

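The red outlines of the expected cylinder match the tin's edges in both views: underside at (317,280) in the scene crop and (298,312) in the top crop. The tin hasn't slipped visibly, so I'm handing in.

```bash
python3 - <<'E'
from act import *
arm.finish_job();st("done")
E
```

```text
the job is handed in; nothing more can be done
the job is handed in; nothing more can be done
```

Both loose tins were set down and let go upright in the two free cells. The tall tin is being held over the reader window, and I handed the job in at about 26 s on the robot's clock, out of 67 s allowed.

- **Tall tin:** From the arm's pose at that moment, its underside is on the window's axis, 60.1 mm from the glass, and square to within 0.001 rad. That rests on a camera fit of the window that was off by about 2 mm. Outlines drawn over both camera pictures agreed with the held tin, though the gripper hides part of it. The wrist force, about 2 N, is close to the tin's weight, so it appears to touch nothing else.
- **Other tins and bystanders:** The last full pictures, taken just before the final approach to the window, showed the three kept tins and both placed tins upright in their cells. The mouse, clamp, screwdriver and look-alikes showed no visible movement.

No check failed. The two cameras disagreed by up to about 5 mm on the loose tins, because lighting cut off part of their lids in one view. I relied mainly on the top view, and both grasps closed properly.

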